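# Lock the T-stud behind the bench block

## Robot

A 6-joint arm with a two-finger parallel gripper is mounted at the origin on the work surface. World frame = base frame: x ahead of the robot, y to its left, z up, the work surface at z = 0. Lengths are in m, angles in rad, forces in N, time in s.
With the tool pointing down it reaches from about 0.25 to 0.775 m from the base axis. Payload 8.9 kg.
Tool frame: the origin (TCP) lies at the very end of the fingers, on their centre line; the grasp point (between the pads) lies 19 mm behind it; z points along the fingers, y is the line along which they close (so a half turn about z gives the same grasp; the last joint's range is limited). The gripper opens to 85 mm and grips with 20 to 120 N. Pads are 22 mm wide; open, the fingers measure 114 mm over their backs; the gripper's body (76 mm by 85 mm) begins 54 mm behind the grasp point. The pads swing forward as they close: fully open they stand 13 mm farther back than shut.
Start: joints at [0.983, 0.291, -0.153, 1.127, 0, 1.431], TCP at [0.228, 0.473, 0.231] pointing down, gripper open.
Joint ranges: [-2.52, 2.52], [-0.91, 1.74], [-1.3, 1.37], [-1.96, 2.02], [-1.52, 1.47], [-3.14, 3.14]. Speed limits (rad/s): [2.22, 2.22, 2.79, 3.14, 3.14, 3.14].

## Interface

Orientations are given as a unit quaternion [w, x, y, z].
In Python, from station import env gives the robot as it stands.
- The arm moves only by the tool carry_out, never from a script. Its argument "commands" is a list of rows, each a list of 2 entries, a list of its own where there are three numbers: the shift along the tool's x, y, z in units of 25 mm (1.0 is 25 mm), then the turn, a rotation vector about the tool's x, y, z in units of 5 degrees (1.0 is 5 degrees). A call has 1 to 20 rows; each row shifts and turns the commanded pose from where the row before left it, along the tool's axes as they then stand; what a row does not reach is not made up. A row lasts 1/12 s, in which the tool goes at most 41.7 mm and 7.16 degrees, less where a joint would pass 70% of its speed; a pose out of reach is approached as far as the arm can. A call is refused whole if a number of a shift passes 1 or a number of a turn 1, either way. A call with a gripper value outside its range is refused whole. "gripper" is the finger opening in mm, from 0 to 85.4, set as the call begins (left out, the last holds). The fingers move at their own pace and stop on an object; the grip force is fixed at half the most. Time passes only in rows, so rows that do not move let the fingers close. It gives the time, the measured TCP pose, the force, the opening and the grip force at its end, in the units of the state.
- env.read_state(): the state, without advancing time (a new reading comes with each control period).
- env.snapshot(name): name is "scene" or "top"; returns a dict with "pixels" (384x512x3 uint8, red, green, blue), "camera_matrix" (3x3 intrinsics, pixels), "R" (3x3) and "t" (3): a world point X has camera coordinates R X + t. Camera axes: x right, y down, z forward; pixel columns grow to the right and rows downward; lengths in m; the calibration is good to about 2 mm. A picture is of the moment at which its call begins. There is no depth.
- env.close_job(): hands the job in; it is judged then, once.
The state is a dict: "time_s": time; "q": joint angles; "qvel": joint speeds; "joint_torque": joint torques, N m; "position": TCP position; "orientation": TCP orientation; "wrist_force": force on the tool from outside, world axes, zero at the start; "wrist_torque": the same for the moment, N m; "finger_gap": finger opening in m; "grasp_force": force on a finger pad.
Only numpy, scipy, OpenCV 4.12 (cv2) and the standard library are available. Lean on these libraries where they do the work, as an engineer would, in place of code of your own. Each camera call takes 0.05 s, during which the arm holds its last target. There are 200 camera calls.

## Task

Take the steel T-stud out of its wooden stand, drop its head into the slot of the aluminium rail with the wing along the slot, and slide it along so that its collar pushes the wooden forming block up against the rail's sprung end stop, which you have to find by feel. Press the block home with about 10 N, never over 18 N, and while it is pressed turn the stud a quarter turn, so that it locks crosswise under the slot's lips and keeps the block clamped; then let go. Leave the bowl, the jar and the hammer where they are.

Things in the scene. Friction and masses are not known exactly. Their poses are not given: they have to be found in the camera images.
- t_stud: Loose upright steel T-stud, about 220 g, in the wooden stand, collar resting on its top. Origin: centre of the collar's underside; z up, x along wing and head. Collar 32 mm in diameter, 8 mm thick; above it a neck 16 mm in diameter, then the wing. Below the origin a shank 11 mm in diameter, 8 mm long, and the head.
- wing (a point): Grip point 46 mm above the stud's origin, in its flat upright wing (handle): 30 mm (stud x) by 12 mm (stud y), from 24 to 64 mm above the origin. Grip it here across the 12 mm, and the fingertips pass above the block.
- head (a point): Centre of the bottom of the stud's rectangular head, 16 mm below the stud's origin. The head is 28 mm (stud x) by 12 mm (stud y) by 8 mm thick.
- stand: Fixed wooden block, 75 by 60 by 30 mm high, with a blind rectangular slot 33 by 17 mm (long side along its x), 25 mm deep, in its top, in which the stud's head hangs loosely. Origin: centre of its underside.
- rail: Fixed aluminium T-slot rail, 340 mm long (its x), 60 mm wide, 30 mm high. Origin: centre of its underside; z up. Slot along x from end to end: 15.5 mm wide between the lips, 34 mm below them, floor 22 mm below the rail's top. Near the +x end a steel end stop, 18 mm high, with a sprung pad before it: it yields from 4 N on, 1 mm per 2 N, 12 mm at most.
- slot_mouth (a point): On the slot's centre line (axes as the rail's), level with the rail's top, 105 mm from the rail's middle, away from the stop: clear for dropping in. The lips are 7.5 mm thick at the slot's edge, their undersides sloping down to 9 mm farther out: with the collar down on the rail, a quarter turn either way draws the head's ends under the slopes and pulls the collar tight (springy).
- block: Loose wooden block, 64 by 64 by 18 mm high, about 90 g, on the rail; a key 12.5 mm wide, 6 mm deep under it runs in the slot. Origin: centre of its underside, at rail-top level. The end stop beyond it (rail +x) is set anew each time, unmeasured: the face of its pad is 70 to 127 mm from the rail's middle, 10 to 95 mm past the block. The block slides with 1 to 2 N.
- bowl: White ceramic bowl, 100 mm across, 35 mm high, a bystander. Origin: centre of its underside.
- jar: Small amber glass jar with a steel lid, 52 mm across, 60 mm high, a bystander. Origin: centre of its underside.
- hammer: Hammer 220 mm long lying on the table, handle to its -x, a bystander. Origin: its underside, near mid-length.

How it is judged:
On the way, in this order (a step that is already met when the one before it is completed fails the run):
1. the stud's head is down in the slot, wing along the slot, collar on the rail (z of t_stud in the frame of rail between 0.027 and 0.033 m and y of t_stud in the frame of rail between -0.004 and 0.004 m and x of t_stud in the frame of rail between -0.14 and 0.05 m and angle between the x axis of t_stud and the x axis of rail, either way round below 0.25 rad), for 0.1 s.
2. the stud, wing still along the slot, presses the block home against the end stop: at least 5 N on the standing block (contact force between t_stud and block above 5 N and linear speed of block below 0.004 m/s and angle between the x axis of block and the x axis of rail, either way round below 0.1 rad and angle between the x axis of t_stud and the x axis of rail, either way round below 0.25 rad), for 0.2 s.
3. the stud is turned crosswise under the lips with the block still pressed (angle between the x axis of t_stud and the y axis of rail, either way round below 0.25 rad and z of t_stud in the frame of rail between 0.027 and 0.032 m and contact force between t_stud and block above 2.5 N and angle between the x axis of block and the x axis of rail, either way round below 0.1 rad), for 0.2 s.
At the end, for the whole second after the job is handed in: The stud is upright and crosswise in the slot (within 14 deg), collar on the rail within 2 mm and drawn tight (over 6 N on the rail); the block lies square on the rail (within 6 deg), held against the end stop by the stud with over 2.5 N; all at rest and released (all of step 3 and angle between t_stud's own z axis and vertical below 0.08 rad and contact force between t_stud and rail above 6 N and z of block in the frame of rail between 0.027 and 0.033 m and linear speed of each of t_stud, block below 0.01 m/s); the robot touches nothing.
It fails at once if the block is pressed with more than 18 N (contact force between t_stud and block above 18 N).
It fails at once if the bowl is moved by more than 20 mm (distance of bowl from where it was at the start of the episode above 0.02 m).
It fails at once if the jar is moved by more than 20 mm (distance of jar from where it was at the start of the episode above 0.02 m).
It fails at once if the hammer is moved by more than 20 mm (distance of hammer from where it was at the start of the episode above 0.02 m).
It also fails if it takes over 64 s, if anything falls off the work surface, if the arm or the gripper's body presses on something with over 40 N, if the wrist force passes 120 N, or if a joint passes its speed limit or range.

## Working session

There is one attempt and no reset: what is moved stays moved. The work goes in short steps, Python scripts to look and compute and a tool call to move; the robot and the scene stay as the last step left them, time stands still between calls to the robot, and variables do not carry over. Pictures are saved under pics/ and viewed, at most 10 in all, crops included, and the job is handed in when it is done.

Besides the shell and the picture viewer there is one more tool, called after "Request:" as name(argument=value, ...) on one line, values as JSON. carry_out: Moves the arm, as the interface text tells. Its arguments: {"type":"object","properties":{"commands":{"type":"array"},"gripper":{"type":"number"}},"required":["commands"]}

```bash
mkdir -p pics; ls
python3 - <<'E'
from station import env
import cv2,numpy as np,pickle
d={}
for n in("scene","top"):
    s=env.snapshot(n); d[n]=s
    cv2.imwrite(f"pics/{n}0.png",cv2.resize(s["pixels"][:,:,::-1],(800,600),interpolation=cv2.INTER_CUBIC))
    print(n,s["camera_matrix"],s["R"],s["t"])
pickle.dump(d,open("d0.pkl","wb"))
print(env.read_state())
E
```

```text
pics
scene [[351.15108218   0.         257.58036663]
 [  0.         351.15108218 194.73992933]
 [  0.           0.           1.        ]] [[ 0.84073774  0.54140421  0.00644437]
 [ 0.45439698 -0.6990536  -0.55212992]
 [-0.2944205   0.46712477 -0.83373318]] [-0.47027679 -0.22612673  1.1593273 ]
top [[403.25409112   0.         264.39395257]
 [  0.         403.25409112 193.83584354]
 [  0.           0.           1.        ]] [[-0.17947634 -0.98376138  0.00133777]
 [-0.96210312  0.17524093 -0.20892153]
 [ 0.2052945  -0.03878354 -0.97793149]] [0.04725497 0.57279684 0.7734084 ]
{'time_s': 0.1, 'q': array([ 9.82690681e-01,  2.91217598e-01, -1.54060895e-01,  1.12669390e+00,
       -1.70966848e-07,  1.43152518e+00]), 'qvel': array([-3.68355680e-05,  1.20297459e-04, -6.49576432e-04, -6.75913179e-04,
        5.22693784e-04, -2.21217891e-04]), 'joint_torque': array([ 1.23897724e-03, -5.37975955e+01,  3.31919575e+01,  9.31744318e-03,
       -2.41936405e-04,  1.84802752e-05]), 'position': array([0.22756677, 0.47267589, 0.23078928]), 'orientation': array([-2.09097061e-04,  2.22538226e-01,  9.74923788e-01, -5.49599859e-04]), 'wrist_force': array([-0.00908387,  0.56757373, -0.79118891]), 'wrist_torque': array([-0.02926199,  0.02838859, -0.00990452]), 'grasp_force': 0.0, 'finger_gap': 0.08553219945876175}
```

View pics/scene0.png

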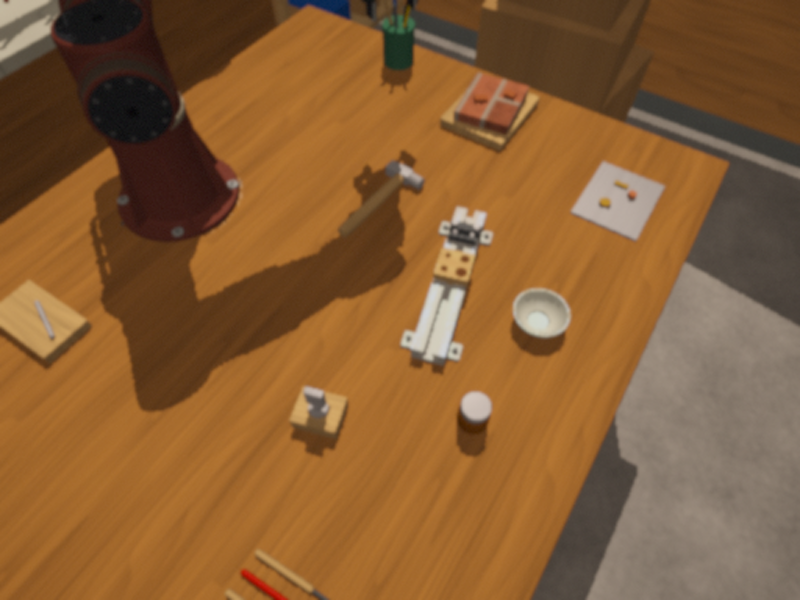

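View pics/top0.png

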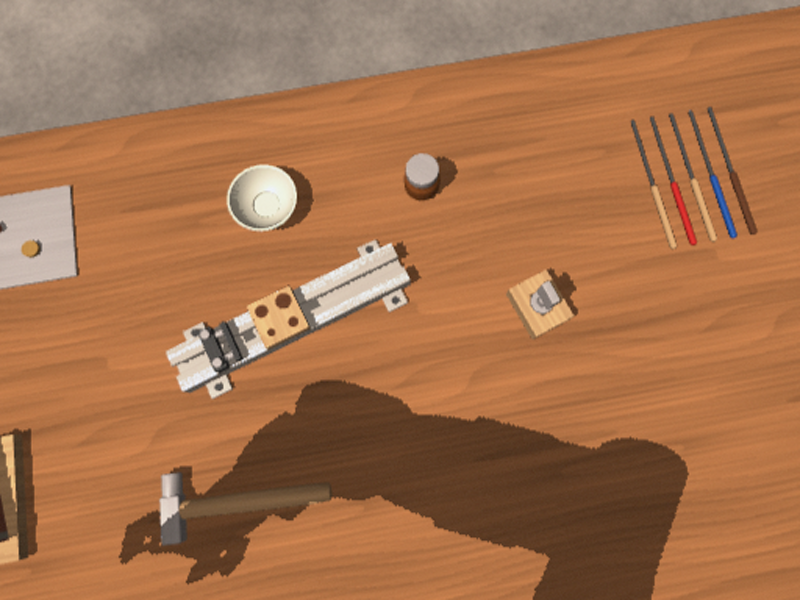

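The scene view shows the rail (445,285), the stud in its stand (317,408), the jar (475,410), the bowl (540,320) and the hammer (385,200). In the top view (800x600), the rail runs from the stop end at (180,370) to the mouth end at (398,262), with the block at (278,317). The stand is at (542,302), with the stud's wing at (547,293).

Run:
```python
import cv2,numpy as np,pickle
d=pickle.load(open("d0.pkl","rb"))
p=d["top"]["pixels"][:,:,::-1]
a=cv2.resize(p[148:258,100:275],None,fx=4.5,fy=4.5,interpolation=cv2.INTER_CUBIC)
cv2.imwrite("pics/rail.png",a)
b=cv2.resize(p[165:221,318:378],None,fx=7,fy=7,interpolation=cv2.INTER_CUBIC)
q=d["scene"]["pixels"][:,:,::-1]
c=cv2.resize(q[240:296,175:235],None,fx=6.3,fy=7,interpolation=cv2.INTER_CUBIC)
cv2.imwrite("pics/stand.png",np.hstack([b,c[:b.shape[0]]])); print(b.shape,c.shape)
```

```text
(392, 420, 3) (392, 378, 3)
```

View pics/rail.png

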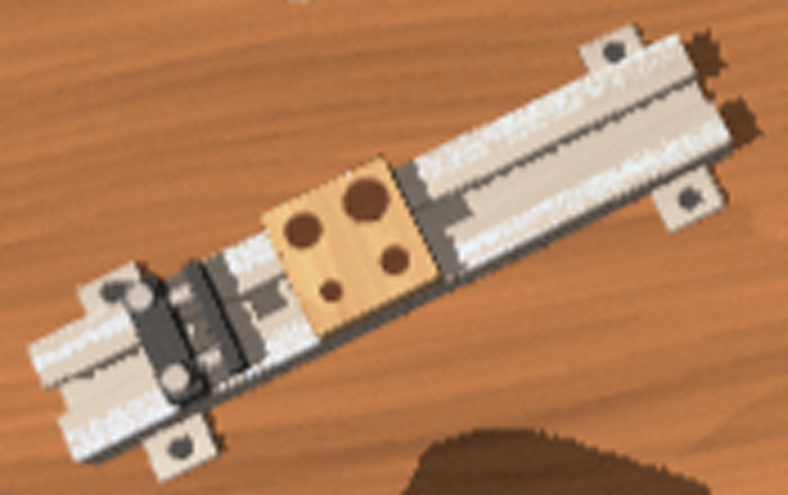

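View pics/stand.png

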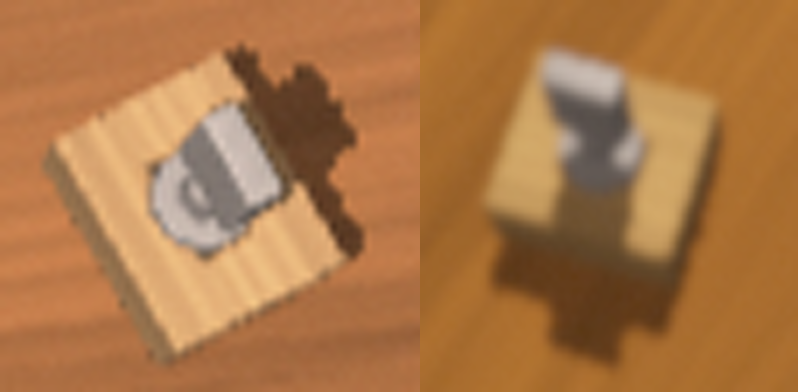

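The top crop shows the rail's top corners at about (30,350), (685,38), (732,130) and (76,458). The block's top corners are at (262,215), (383,155), (440,275) and (318,335). In the left half of the stand crop, the stand's top corners are at (50,150), (228,52), (355,255) and (168,358), and the wing's top face is at (205,118), (240,103), (288,185) and (255,205).

```bash
cat > h.py <<'E'
import numpy as np,pickle
d=pickle.load(open("d0.pkl","rb"))
def ray(n,uv,z):
    s=d[n];K,R,t=s["camera_matrix"],s["R"],s["t"]
    c=-R.T@t; w=R.T@np.linalg.solve(K,[uv[0],uv[1],1]); return c+w*(z-c[2])/w[2]
def proj(n,X):
    s=d[n];p=s["camera_matrix"]@(s["R"]@np.array(X)+s["t"]);return p[:2]/p[2]
def crop(pts,f,off): return [(np.array(p)+.5)/f-.5+off for p in pts]
E
python3 - <<'E'
from h import *
import cv2
np.set_printoptions(precision=4,suppress=True)
def rep(nm,pts,f,off,z):
    P=np.array([ray("top",p,z) for p in crop(pts,f,np.array(off))]);e=np.roll(P,-1,0)-P
    print(nm,"c",P.mean(0),"len",np.linalg.norm(e,axis=1),"ang",np.degrees(np.arctan2(e[:,1],e[:,0])));return P
rep("rail",[(30,350),(685,38),(732,130),(76,458)],4.5,(100,148),.03)
rep("block",[(262,215),(383,155),(440,275),(318,335)],4.5,(100,148),.048)
rep("stand",[(50,150),(228,52),(355,255),(168,358)],7,(318,165),.03)
rep("wing",[(205,118),(240,103),(288,185),(255,205)],7,(318,165),.094)
# masks
p=d["top"]["pixels"];hsv=cv2.cvtColor(p,cv2.COLOR_RGB2HSV)
m=((hsv[...,1]<50)&(hsv[...,2]>130)).astype(np.uint8)
r=m.copy();r[:,:100]=0;r[:,275:]=0;r[:148]=0;r[258:]=0
s=m.copy();s[:,:318]=0;s[:,378:]=0;s[:165]=0;s[221:]=0
for nm,k,z in(("railm",r,.03),("studm",s,.094)):
    cs,_=cv2.findContours(k,cv2.RETR_EXTERNAL,cv2.CHAIN_APPROX_NONE)
    for c in cs:
        if cv2.contourArea(c)>10:
            b=cv2.boxPoints(cv2.minAreaRect(c));P=np.array([ray("top",q,z) for q in b]);e=P[1]-P[0];f=P[2]-P[1]
            print(nm,b.round(1).tolist(),P.mean(0)[:2],np.linalg.norm(e),np.linalg.norm(f))
# scene wing top face, crop scale 6.3x7
w=[((u-420+.5)/6.3-.5+175,(v+.5)/7-.5+240) for u,v in[(545,50),(622,73),(630,102),(545,80)]]
print("scene wing",np.mean([ray("scene",x,.094) for x in w],0),[ray("scene",x,.094)[:2] for x in w])
E
```

```text
rail c [0.593  0.1111 0.03  ] len [0.3419 0.0515 0.3416 0.0563] ang [ -73.8161 -163.9493  106.9845   16.4631]
block c [0.5901 0.1249 0.048 ] len [0.0622 0.064  0.0618 0.0633] ang [ -72.7888 -163.6441  106.5963   16.766 ]
stand c [ 0.5476 -0.2302  0.03  ] len [0.0643 0.0735 0.0665 0.073 ] ang [ -71.2776 -161.0649  108.2388   17.1995]
wing c [ 0.5483 -0.2309  0.094 ] len [0.0111 0.0271 0.0113 0.0285] ang [ -76.9176 -162.731   110.7297   16.9475]
railm [[131.0, 245.0], [143.39999389648438, 238.8000030517578], [148.0, 248.0], [135.60000610351562, 254.1999969482422]] [0.5146 0.219 ] 0.02820470068666923 0.021980359597848855
railm [[144.0, 225.0], [148.0, 225.0], [148.0, 229.0], [144.0, 229.0]] [0.5528 0.2008] 0.008434539782827257 0.008485818374736134
railm [[138.0, 211.0], [142.0, 211.0], [142.0, 215.0], [138.0, 215.0]] [0.5848 0.2098] 0.008496142565545203 0.008612307488644307
railm [[102.5999984741211, 218.8000030517578], [130.10000610351562, 206.5], [144.10000610351562, 237.89999389648438], [116.5, 250.10000610351562]] [0.5589 0.2482] 0.0622959668479705 0.07482675355522947
railm [[136.0,
[... 428 characters left out ...]
69482422, 149.8000030517578], [262.0, 179.10000610351562], [202.1999969482422, 208.39999389648438]] [0.6261 0.0201] 0.14483426366076124 0.07339245393190395
studm [[336.5, 191.89999389648438], [342.79998779296875, 186.5], [352.1000061035156, 197.10000610351562], [345.79998779296875, 202.5]] [ 0.5353 -0.2105] 0.016969968708231663 0.027801267115183253
studm [[345.3999938964844, 182.5], [351.1000061035156, 179.1999969482422], [358.29998779296875, 191.6999969482422], [352.6000061035156, 195.0]] [ 0.5473 -0.2286] 0.013482793521761542 0.028689413916069648
scene wing [ 0.5479 -0.2263  0.094 ] [array([ 0.5295, -0.2269]), array([ 0.5585, -0.2181]), array([ 0.5673, -0.2247]), array([ 0.5363, -0.2355])]
```

```bash
cat >> h.py <<'E'
from station import env
from scipy.spatial.transform import Rotation as Rn
np.set_printoptions(precision=4,suppress=True)
def tool():
    s=env.read_state();q=s["orientation"];return s,Rn.from_quat([q[1],q[2],q[3],q[0]])
def go(xyz,yaw_y=None):
    """total tool-frame shift in units, total turn (rotvec in 5deg units) to make tool y point at yaw_y deg, z down"""
    s,R=tool();u=R.inv().apply(np.array(xyz)-s["position"])/.025
    print("t",s["time_s"],"pos",s["position"],"shift units",u,"wf",s["wrist_force"])
    if yaw_y is not None:
        a=np.radians(yaw_y);y=np.array([np.cos(a),np.sin(a),0]);z=np.array([0,0,-1.]);x=np.cross(y,z)
        T=Rn.from_matrix(np.c_[x,y,z]);print("turn units",np.degrees((R.inv()*T).as_rotvec())/5)
E
python3 - <<'E'
from h import *
go([.548,-.230,.231],107.3)
c=np.array([.592,.111]);print(-d["top"]["R"].T@d["top"]["t"])
for f in [(422,160),(262,195)]: print(ray("top",np.array(f)*.64,.05))
E
```

```text
t 0.1 pos [0.2276 0.4727 0.2308] shift units [-23.7439 -19.7615   0.0107] wf [-0.0091  0.5676 -0.7912]
turn units [-0.012  -0.0068 -8.6033]
[ 0.4008 -0.0239  0.8759]
[ 0.7744 -0.1059  0.05  ]
[0.7628 0.1226 0.05  ]
```

Request:
carry_out(commands=[[[-1, -0.83, 0], [0, 0, 0]], [[-1, -0.83, 0], [0, 0, 0]], [[-1, -0.83, 0], [0, 0, 0]], [[-1, -0.83, 0], [0, 0, 0]], [[-1, -0.83, 0], [0, 0, 0]], [[-1, -0.83, 0], [0, 0, 0]], [[-1, -0.83, 0], [0, 0, 0]], [[-1, -0.83, 0], [0, 0, 0]], [[-1, -0.83, 0], [0, 0, 0]], [[-1, -0.83, 0], [0, 0, 0]], [[-1, -0.83, 0], [0, 0, 0]], [[-1, -0.83, 0], [0, 0, 0]], [[-1, -0.83, 0], [0, 0, 0]], [[-1, -0.83, 0], [0, 0, 0]], [[-1, -0.83, 0], [0, 0, 0]], [[-1, -0.83, 0], [0, 0, 0]], [[-1, -0.83, 0], [0, 0, 0]], [[-1, -0.83, 0], [0, 0, 0]], [[-1, -0.83, 0], [0, 0, 0]], [[-1, -0.83, 0], [0, 0, 0]]], gripper=60)

```text
time_s: 1.77
position: [0.4984, -0.1195, 0.231]
orientation: [-0.0, 0.223, 0.975, 0.0]
wrist_force: [1.0, 0.3, -0.3]
finger_gap: 0.0599
grasp_force: 0.0
```

Request:
carry_out(commands=[[[-0.94, -0.79, 0], [0, 0, -0.86]], [[0, 0, 0], [0, 0, -0.86]], [[0, 0, 0], [0, 0, -0.86]], [[0, 0, 0], [0, 0, -0.86]], [[0, 0, 0], [0, 0, -0.86]], [[0, 0, 0], [0, 0, -0.86]], [[0, 0, 0], [0, 0, -0.86]], [[0, 0, 0], [0, 0, -0.86]], [[0, 0, 0], [0, 0, -0.86]], [[0, 0, 0], [0, 0, -0.86]], [[0, 0, 0], [0, 0, 0]]])

```text
time_s: 2.68
position: [0.5106, -0.1457, 0.231]
orientation: [-0.0, -0.152, 0.988, 0.0]
wrist_force: [-0.0, 0.6, 0.1]
finger_gap: 0.06
grasp_force: 0.0
```

```bash
python3 -c "
from h import *
go([.548,-.230,.057],107.3)"
```

```text
t 2.6833 pos [ 0.5106 -0.1457  0.231 ] shift units [-0.4196 -3.6685  6.9568] wf [-0.0211  0.606   0.1023]
turn units [ 0.0061 -0.0063  0.0353]
```

Request:
carry_out(commands=[[[-0.11, -0.92, 0], [0, 0, 0]], [[-0.11, -0.92, 0], [0, 0, 0]], [[-0.1, -0.92, 0], [0, 0, 0]], [[-0.1, -0.91, 0], [0, 0, 0]], [[0, 0, 0.8], [0, 0, 0]], [[0, 0, 0.8], [0, 0, 0]], [[0, 0, 0.8], [0, 0, 0]], [[0, 0, 0.8], [0, 0, 0]], [[0, 0, 0], [0, 0, 0]], [[0, 0, 0], [0, 0, 0]]])

```text
time_s: 3.52
position: [0.5474, -0.2299, 0.1507]
orientation: [-0.001, -0.149, 0.989, 0.001]
wrist_force: [-0.1, 1.1, 0.6]
finger_gap: 0.0601
grasp_force: 0.0
```

Run:
```python
from h import *
import cv2
go([.548,-.230,.057],107.3)
s=env.snapshot("scene")["pixels"][:,:,::-1];t=env.snapshot("top")["pixels"][:,:,::-1]
f=lambda a:cv2.resize(a,(399,399),interpolation=cv2.INTER_CUBIC)
cv2.imwrite("pics/g1.png",np.hstack([f(t[130:250,290:410]),f(s[210:310,160:260])]))
```

```text
t 3.5167 pos [ 0.5474 -0.2299  0.1507] shift units [-0.0297 -0.0174  3.7463] wf [-0.0793  1.0714  0.6088]
turn units [ 0.02   -0.019  -0.0224]
```

View pics/g1.png

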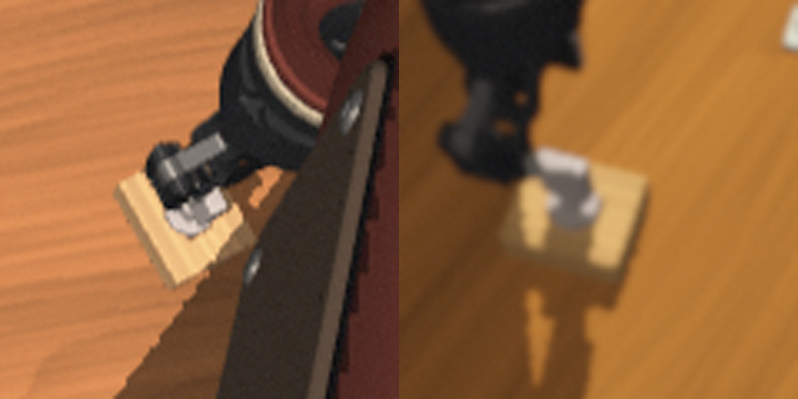

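The fingers are above the stud's wing. In the left half the collar is at (195,215), and in the right half the wing is at (565,170). Nothing blocks the way down.

Request:
carry_out(commands=[[[-0.03, 0, 0.75], [0, 0, 0]], [[0, 0, 0.75], [0, 0, 0]], [[0, 0, 0.75], [0, 0, 0]], [[0, 0, 0.75], [0, 0, 0]], [[0, 0, 0.75], [0, 0, 0]], [[0, 0, 0], [0, 0, 0]], [[0, 0, 0], [0, 0, 0]]])

```text
time_s: 4.2
position: [0.549, -0.2302, 0.0583]
orientation: [0.0, -0.15, 0.989, 0.0]
wrist_force: [0.8, -0.6, -0.5]
finger_gap: 0.0601
grasp_force: 0.0
```

Request:
carry_out(commands=[[[0, 0, 0], [0, 0, 0]], [[0, 0, 0], [0, 0, 0]], [[0, 0, 0], [0, 0, 0]], [[0, 0, 0], [0, 0, 0]], [[0, 0, 0], [0, 0, 0]], [[0, 0, 0], [0, 0, 0]], [[0, 0, 0], [0, 0, 0]], [[0, 0, 0], [0, 0, 0]]], gripper=0)

```text
time_s: 4.87
position: [0.5493, -0.2303, 0.0584]
orientation: [0.001, -0.15, 0.989, -0.0]
wrist_force: [-0.5, 0.2, 6.4]
finger_gap: 0.0109
grasp_force: 61.1
```

Request:
carry_out(commands=[[[0, 0, -0.4], [0, 0, 0]], [[0, 0, -0.8], [0, 0, 0]], [[0, 0, -0.9], [0, 0, 0]], [[0, 0, -0.9], [0, 0, 0]], [[0, 0, -0.8], [0, 0, 0]], [[0, 0, 0], [0, 0, 0]], [[0, 0, 0], [0, 0, 0]]])

```text
time_s: 5.45
position: [0.5494, -0.2304, 0.1537]
orientation: [0.001, -0.15, 0.989, -0.001]
wrist_force: [0.8, -0.4, -2.1]
finger_gap: 0.0114
grasp_force: 60.1
```

Run:
```python
from h import *
import cv2
# rail axis from native-contrast edges: fit lip/slot dark line & outer edges by gradient along perpendicular scanlines
p=cv2.GaussianBlur(cv2.cvtColor(d["top"]["pixels"],cv2.COLOR_RGB2GRAY),(0,0),.6).astype(np.float32)
th=np.radians(106.5);u=np.array([np.cos(th),np.sin(th)]);n=np.array([-u[1],u[0]])
c=np.array([.5915,.1111])
v=np.arange(-.045,.0451,.001)
for x0,x1 in((-.16,-.12),(-.12,-.08),(-.08,-.05)):
    prof=[]
    for k in v:
        uv=np.array([proj("top",[*(c+x*u+k*n),.03]) for x in np.arange(x0,x1,.001)],np.float32)
        prof.append(cv2.remap(p,uv[:,:1],uv[:,1:],cv2.INTER_LINEAR).mean())
    print(x0,' '.join(f"{int(a*1000)}:{b:.0f}" for a,b in zip(v,prof)))
go([*(c-.105*u),.16],16.5)
```

```text
-0.16 -45:160 -44:165 -43:166 -41:163 -40:157 -39:151 -38:148 -37:147 -36:147 -35:149 -34:153 -33:161 -32:172 -31:188 -30:203 -29:212 -28:216 -27:216 -26:214 -25:213 -24:213 -23:212 -22:211 -21:209 -20:207 -19:205 -18:203 -17:201 -16:201 -15:201 -14:202 -13:201 -12:199 -11:193 -10:181 -9:165 -8:147 -7:134 -6:133 -5:145 -4:162 -3:178 -2:190 -1:197 0:200 0:201 1:202 2:201 3:201 4:200 5:200 6:199 7:200 8:200 9:200 10:201 11:202 12:203 13:205 14:208 15:212 16:216 17:221 18:224 19:226 20:227 21:226 22:224 23:221 24:217 25:210 26:199 27:183 28:160 29:136 30:115 31:104 32:105 33:118 34:136 35:153 36:165 37:171 38:172 39:170 40:167 41:162 42:157 43:153 44:150 45:150
-0.12 -45:127 -44:127 -43:127 -41:127 -40:127 -39:127 -38:126 -37:126 -36:126 -35:128 -34:132 -33:142 -32:158 -31:179 -30:199 -29:212 -28:220 -27:224 -26:225 -25:225 -24:224 -23:223 -22:221 -21:219 -20:218 -19:216 -18:213 -17:210 -16:208 -15:207 -14:206 -13:205 -12:201 -11:193 -10:179 -9:160 -8:142 -7:130 -6:129 -5:141 -4:159 -3:176 -2:189 -1:196 0:200 0:201 1:202 2:202 3:202 4:202 5:202 6:202 7:201 8:201 9:201 10:201 11:201 12:2
[... 333 characters left out ...]
32:158 -31:177 -30:195 -29:209 -28:218 -27:222 -26:225 -25:226 -24:225 -23:224 -22:222 -21:219 -20:218 -19:217 -18:216 -17:214 -16:212 -15:211 -14:210 -13:208 -12:205 -11:199 -10:187 -9:170 -8:150 -7:136 -6:133 -5:143 -4:161 -3:178 -2:190 -1:197 0:200 0:202 1:203 2:204 3:204 4:205 5:205 6:205 7:204 8:203 9:203 10:202 11:202 12:203 13:206 14:210 15:216 16:221 17:224 18:226 19:225 20:224 21:221 22:219 23:217 24:215 25:212 26:205 27:189 28:165 29:138 30:113 31:96 32:88 33:88 34:93 35:102 36:111 37:118 38:123 39:126 40:127 41:128 42:129 43:131 44:131 45:132
t 5.45 pos [ 0.5494 -0.2304  0.1537] shift units [-5.6113  8.3425 -0.2586] wf [ 0.7993 -0.4063 -2.0954]
turn units [-0.0018  0.0269 18.1576]
```

Request:
carry_out(commands=[[[-0.55, 0.83, 0], [0, 0, 0]], [[-0.55, 0.83, 0], [0, 0, 0]], [[-0.55, 0.83, 0], [0, 0, 0]], [[-0.55, 0.83, 0], [0, 0, 0]], [[-0.55, 0.83, 0], [0, 0, 0]], [[-0.55, 0.83, 0], [0, 0, 0]], [[-0.55, 0.83, 0], [0, 0, 0]], [[-0.55, 0.83, 0], [0, 0, 0]], [[-0.55, 0.83, 0], [0, 0, 0]], [[-0.55, 0.83, 0], [0, 0, 0]]])

```text
time_s: 6.28
position: [0.6176, 0.0102, 0.1509]
orientation: [-0.001, -0.15, 0.989, 0.0]
wrist_force: [0.2, 0.1, -1.7]
finger_gap: 0.0115
grasp_force: 59.9
```

Request:
carry_out(commands=[[[0, 0, 0], [0, 0, 0.98]], [[0, 0, 0], [0, 0, 0.98]], [[0, 0, 0], [0, 0, 0.98]], [[0, 0, 0], [0, 0, 0.98]], [[0, 0, 0], [0, 0, 0.98]], [[0, 0, 0], [0, 0, 0.98]], [[0, 0, 0], [0, 0, 0.98]], [[0, 0, 0], [0, 0, 0.98]], [[0, 0, 0], [0, 0, 0.98]], [[0, 0, 0], [0, 0, 0.98]], [[0, 0, 0], [0, 0, 0.98]], [[0, 0, 0], [0, 0, 0.98]], [[0, 0, 0], [0, 0, 0.98]], [[0, 0, 0], [0, 0, 0.98]], [[0, 0, 0], [0, 0, 0.98]], [[0, 0, 0], [0, 0, 0.98]], [[0, 0, 0], [0, 0, 0.98]], [[0, 0, 0], [0, 0, 0.98]], [[0, 0, 0], [0, 0, 0.4]], [[0, 0, 0], [0, 0, 0]]])

```text
time_s: 7.95
position: [0.6174, 0.009, 0.151]
orientation: [-0.001, 0.595, 0.804, -0.001]
wrist_force: [-0.4, 0.1, -2.2]
finger_gap: 0.0111
grasp_force: 59.9
```

```bash
python3 -c "
from h import *
go([.6228,.0108,.1],16.5)"
```

```text
t 7.95 pos [0.6174 0.009  0.151 ] shift units [0.0051 0.2324 2.0376] wf [-0.3818  0.1463 -2.2178]
turn units [-0.0289 -0.0115  0.0981]
```

Request:
carry_out(commands=[[[0, 0.23, 0.3], [0, 0, 0.1]], [[0, 0, 0.7], [0, 0, 0]], [[0, 0, 0.7], [0, 0, 0]], [[0, 0, 0.35], [0, 0, 0]], [[0, 0, 0], [0, 0, 0]], [[0, 0, 0], [0, 0, 0]], [[0, 0, 0], [0, 0, 0]]])

```text
time_s: 8.53
position: [0.6245, 0.0106, 0.1019]
orientation: [0.0, 0.598, 0.802, 0.0]
wrist_force: [0.4, 0.4, -2.3]
finger_gap: 0.0108
grasp_force: 60.0
```

Run:
```python
from h import *
import cv2
go([.6228,.0108,.06],16.5)
S=env.snapshot("scene")["pixels"][:,:,::-1];T=env.snapshot("top")["pixels"][:,:,::-1]
f=lambda a:cv2.resize(a,(399,500),interpolation=cv2.INTER_CUBIC)
cv2.imwrite("pics/g2.png",np.hstack([f(T[140:240,190:270]),f(S[150:250,240:320])]))
for n in("top","scene"): print(n,proj(n,[.6228,.0108,.03]),proj(n,[.6228,.0108,.073]))
```

```text
t 8.5333 pos [0.6245 0.0106 0.1019] shift units [ 0.029  -0.0638  1.6761] wf [ 0.351   0.3533 -2.2861]
turn units [0.0094 0.0039 0.0207]
top [229.6412 179.5955] [227.9073 174.5061]
scene [279.3897 206.7724] [280.3452 198.1808]
```

View pics/g2.png

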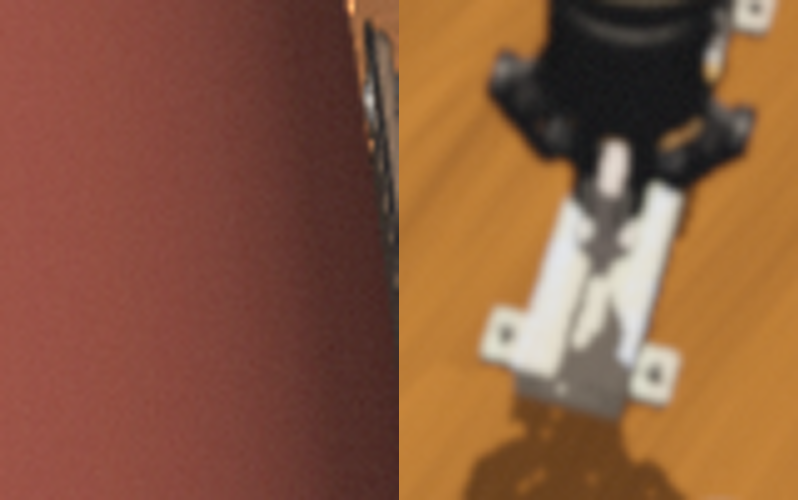

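The top view is blocked by the arm. The scene view shows the stud held upright over the slot, with the wing at (615,165) and the collar at (607,230), in line with the rail.

Request:
carry_out(commands=[[[0.03, -0.06, 0.3], [0, 0, 0]], [[0, 0, 0.3], [0, 0, 0]], [[0, 0, 0.3], [0, 0, 0]], [[0, 0, 0], [0, 0, 0]], [[0, 0, 0], [0, 0, 0]]])

```text
time_s: 9.05
position: [0.6216, 0.0109, 0.078]
orientation: [-0.001, 0.598, 0.802, -0.0]
wrist_force: [0.2, 0.4, -1.6]
finger_gap: 0.0112
grasp_force: 60.0
```

Request:
carry_out(commands=[[[0, 0, 0.1], [0, 0, 0]], [[0, 0, 0.1], [0, 0, 0]], [[0, 0, 0.1], [0, 0, 0]], [[0, 0, 0], [0, 0, 0]]])

```text
time_s: 9.38
position: [0.6221, 0.0109, 0.0708]
orientation: [-0.0, 0.598, 0.802, -0.0]
wrist_force: [-0.4, 0.3, -2.3]
finger_gap: 0.0112
grasp_force: 60.0
```

```bash
python3 -c "
from h import *
go([.6228,.0108,.0584],16.5)"
```

```text
t 9.3833 pos [0.6221 0.0109 0.0708] shift units [-0.0132  0.0275  0.4973] wf [-0.4108  0.328  -2.2796]
turn units [-0.0056 -0.0023  0.0172]
```

Request:
carry_out(commands=[[[0, 0.02, 0.1], [0, 0, 0]], [[0, 0, 0.1], [0, 0, 0]], [[0, 0, 0.1], [0, 0, 0]], [[0, 0, 0.08], [0, 0, 0]], [[0, 0, 0], [0, 0, 0]], [[0, 0, 0], [0, 0, 0]]])

```text
time_s: 9.88
position: [0.6227, 0.011, 0.0616]
orientation: [-0.0, 0.598, 0.802, -0.0]
wrist_force: [0.4, 0.0, -1.8]
finger_gap: 0.0111
grasp_force: 60.0
```

Request:
carry_out(commands=[[[0, 0, 0.04], [0, 0, 0]], [[0, 0, 0.04], [0, 0, 0]], [[0, 0, 0.04], [0, 0, 0]], [[0, 0, 0], [0, 0, 0]], [[0, 0, 0], [0, 0, 0]]])

```text
time_s: 10.3
position: [0.6227, 0.011, 0.0588]
orientation: [-0.0, 0.598, 0.802, -0.0]
wrist_force: [-0.4, -0.3, -1.8]
finger_gap: 0.0117
grasp_force: 60.0
```

Request:
carry_out(commands=[[[0, 0, 0.02], [0, 0, 0]], [[0, 0, 0], [0, 0, 0]], [[0, 0, 0], [0, 0, 0]]])

```text
time_s: 10.55
position: [0.6229, 0.011, 0.0585]
orientation: [0.0, 0.598, 0.802, 0.0]
wrist_force: [-1.0, 0.6, -0.5]
finger_gap: 0.0114
grasp_force: 60.1
```

Request:
carry_out(commands=[[[0, 0, 0.02], [0, 0, 0]], [[0, 0, 0], [0, 0, 0]], [[0, 0, 0], [0, 0, 0]]])

```text
time_s: 10.8
position: [0.6229, 0.011, 0.0584]
orientation: [0.0, 0.598, 0.802, 0.0]
wrist_force: [-1.6, 0.1, 5.4]
finger_gap: 0.0109
grasp_force: 61.1
```

Request:
carry_out(commands=[[[0, 0, 0.02], [0, 0, 0]], [[0, 0, 0], [0, 0, 0]], [[0, 0, 0], [0, 0, 0]]])

```text
time_s: 11.05
position: [0.623, 0.011, 0.0584]
orientation: [0.0, 0.598, 0.802, 0.0]
wrist_force: [-3.8, 0.6, 9.2]
finger_gap: 0.0112
grasp_force: 61.8
```

Request:
carry_out(commands=[[[0, 0, -0.03], [0, 0, 0]], [[0.1, 0, 0], [0, 0, 0]], [[0.2, 0, 0], [0, 0, 0]], [[0.2, 0, 0], [0, 0, 0]], [[0.2, 0, 0], [0, 0, 0]], [[0.2, 0, 0], [0, 0, 0]], [[0.2, 0, 0], [0, 0, 0]], [[0.2, 0, 0], [0, 0, 0]], [[0.1, 0, 0], [0, 0, 0]], [[0, 0, 0], [0, 0, 0]]])

```text
time_s: 11.88
position: [0.6129, 0.0455, 0.0584]
orientation: [0.0, 0.597, 0.802, 0.0]
wrist_force: [0.2, -0.4, 6.1]
finger_gap: 0.0111
grasp_force: 61.0
```

```bash
cat >> h.py <<'E'
def rs():
    s,R=tool();c=np.array([.5930,.1115]);u=np.array([np.cos(np.radians(106.5)),np.sin(np.radians(106.5))]);n=np.array([-u[1],u[0]])
    p=s["position"];f=s["wrist_force"]
    print("t %.2f rail x %.4f y %.4f z %.4f | f along %.2f lat %.2f up %.2f"%(s["time_s"],(p[:2]-c)@u,(p[:2]-c)@n,p[2],f[:2]@u,f[:2]@n,f[2]),"torque",s["wrist_torque"])
    go([*p],16.5)
E
python3 -c "
from h import *
rs()"
```

```text
t 11.88 rail x -0.0690 y -0.0003 z 0.0584 | f along -0.46 lat -0.04 up 6.11 torque [-0.1826 -0.016   0.0242]
t 11.8833 pos [0.6129 0.0455 0.0584] shift units [0. 0. 0.] wf [ 0.1679 -0.433   6.1138]
turn units [0.008  0.0018 0.0259]
```

Request:
carry_out(commands=[[[0.1, 0, -0.02], [0, 0, 0]], [[0.2, 0, 0], [0, 0, 0]], [[0.2, 0, 0], [0, 0, 0]], [[0.2, 0, 0], [0, 0, 0]], [[0.2, 0, 0], [0, 0, 0]], [[0.1, 0, 0], [0, 0, 0]], [[0.06, 0, 0], [0, 0, 0]], [[0.06, 0, 0], [0, 0, 0]], [[0.06, 0, 0], [0, 0, 0]], [[0.06, 0, 0], [0, 0, 0]]])

```text
time_s: 12.72
position: [0.6038, 0.0743, 0.0585]
orientation: [-0.0, 0.598, 0.802, -0.0]
wrist_force: [0.5, -1.2, 0.9]
finger_gap: 0.0117
grasp_force: 60.5
```

Request:
carry_out(commands=[[[0.06, 0, 0], [0, 0, 0]], [[0.06, 0, 0], [0, 0, 0]], [[0.06, 0, 0], [0, 0, 0]], [[0.06, 0, 0], [0, 0, 0]], [[0.06, 0, 0], [0, 0, 0]], [[0.06, 0, 0], [0, 0, 0]], [[0.06, 0, 0], [0, 0, 0]]])

```text
time_s: 13.3
position: [0.6008, 0.0845, 0.0585]
orientation: [-0.0, 0.598, 0.802, -0.0]
wrist_force: [1.7, -1.5, -1.6]
finger_gap: 0.0112
grasp_force: 60.3
```

```bash
python3 -c "
from h import *
rs()"
```

```text
t 13.30 rail x -0.0281 y 0.0002 z 0.0585 | f along -1.97 lat -1.21 up -1.62 torque [-0.34   -0.0679 -0.023 ]
t 13.3 pos [0.6008 0.0845 0.0585] shift units [0. 0. 0.] wf [ 1.7221 -1.5492 -1.6197]
turn units [-0.0026 -0.0012  0.0169]
```

Request:
carry_out(commands=[[[0.06, 0, 0.01], [0, 0, 0]], [[0.06, 0, 0], [0, 0, 0]], [[0.06, 0, 0], [0, 0, 0]], [[0.06, 0, 0], [0, 0, 0]], [[0.06, 0, 0], [0, 0, 0]], [[0.06, 0, 0], [0, 0, 0]]])

```text
time_s: 13.8
position: [0.5985, 0.0931, 0.0584]
orientation: [0.0, 0.598, 0.802, 0.0]
wrist_force: [1.6, -1.5, 2.0]
finger_gap: 0.011
grasp_force: 60.6
```

Request:
carry_out(commands=[[[0.06, 0, 0], [0, 0, 0]], [[0.05, 0, 0], [0, 0, 0]], [[0.05, 0, 0], [0, 0, 0]], [[0.04, 0, 0], [0, 0, 0]]])

```text
time_s: 14.13
position: [0.5971, 0.0978, 0.0584]
orientation: [0.0, 0.598, 0.802, 0.0]
wrist_force: [1.2, -2.3, 2.8]
finger_gap: 0.0111
grasp_force: 60.6
```

```bash
python3 -c "
from h import *
rs()
c=np.array([.593,.1115]);u=np.array([np.cos(np.radians(106.5)),np.sin(np.radians(106.5))])
for q in [(245,370),(205,265),(228,315)]:
    print((ray('top',crop([q],4.5,np.array([100,148]))[0],.046)[:2]-c)@u)
"
```

```text
t 14.13 rail x -0.0143 y -0.0000 z 0.0584 | f along -2.54 lat -0.50 up 2.77 torque [-0.6422 -0.168   0.031 ]
t 14.1333 pos [0.5971 0.0978 0.0584] shift units [0. 0. 0.] wf [ 1.2048 -2.2953  2.7694]
turn units [0.0034 0.0024 0.0167]
0.08131415191916355
0.07828853592662176
0.07811075346989488
```

Request:
carry_out(commands=[[[0.06, 0, 0], [0, 0, 0]], [[0.06, 0, 0], [0, 0, 0]], [[0.06, 0, 0], [0, 0, 0]], [[0.06, 0, 0], [0, 0, 0]], [[0, 0, 0], [0, 0, 0]]])

```text
time_s: 14.55
position: [0.5952, 0.1038, 0.0584]
orientation: [0.0, 0.598, 0.802, 0.0]
wrist_force: [0.8, -1.8, 5.0]
finger_gap: 0.0112
grasp_force: 60.7
```

Request:
carry_out(commands=[[[0.04, 0, 0], [0, 0, 0]], [[0.04, 0, 0], [0, 0, 0]], [[0, 0, 0], [0, 0, 0]]])

```text
time_s: 14.8
position: [0.5948, 0.1055, 0.0584]
orientation: [0.0, 0.598, 0.802, 0.0]
wrist_force: [1.3, -2.8, 4.6]
finger_gap: 0.0111
grasp_force: 60.8
```

Request:
carry_out(commands=[[[0.04, 0, 0], [0, 0, 0]], [[0.04, 0, 0], [0, 0, 0]], [[0, 0, 0], [0, 0, 0]]])

```text
time_s: 15.05
position: [0.5942, 0.1074, 0.0584]
orientation: [0.0, 0.598, 0.802, 0.0]
wrist_force: [0.2, -4.1, 4.9]
finger_gap: 0.0113
grasp_force: 60.9
```

Request:
carry_out(commands=[[[0.04, 0, -0.01], [0, 0, 0]], [[0.02, 0, 0], [0, 0, 0]], [[0, 0, 0], [0, 0, 0]]])

```text
time_s: 15.3
position: [0.5935, 0.1089, 0.0584]
orientation: [-0.0, 0.598, 0.802, -0.0]
wrist_force: [0.8, -2.1, 3.6]
finger_gap: 0.0112
grasp_force: 60.8
```

Request:
carry_out(commands=[[[0.04, 0, 0], [0, 0, 0]], [[0.02, 0, 0], [0, 0, 0]], [[0, 0, 0], [0, 0, 0]]])

```text
time_s: 15.55
position: [0.593, 0.1104, 0.0584]
orientation: [-0.0, 0.598, 0.802, -0.0]
wrist_force: [1.0, -2.2, 2.7]
finger_gap: 0.0114
grasp_force: 60.8
```

```bash
python3 -c "
from h import *
rs()"
```

```text
t 15.55 rail x -0.0011 y 0.0003 z 0.0584 | f along -2.40 lat -0.29 up 2.71 torque [-0.5766 -0.1963 -0.0532]
t 15.55 pos [0.593  0.1104 0.0584] shift units [0. 0. 0.] wf [ 0.9571 -2.2174  2.7097]
turn units [-0.0036 -0.0029  0.0184]
```

Request:
carry_out(commands=[[[0.04, 0, 0], [0, 0, 0]], [[0.02, 0, 0], [0, 0, 0]], [[0, 0, 0], [0, 0, 0]]])

```text
time_s: 15.8
position: [0.5926, 0.1118, 0.0584]
orientation: [-0.0, 0.598, 0.802, -0.0]
wrist_force: [0.4, -1.6, 1.5]
finger_gap: 0.011
grasp_force: 60.7
```

Request:
carry_out(commands=[[[0.04, 0, 0], [0, 0, 0]], [[0.02, 0, 0], [0, 0, 0]], [[0, 0, 0], [0, 0, 0]]])

```text
time_s: 16.05
position: [0.5924, 0.1129, 0.0584]
orientation: [0.0, 0.598, 0.802, -0.0]
wrist_force: [1.9, -4.9, 0.9]
finger_gap: 0.011
grasp_force: 60.5
```

Request:
carry_out(commands=[[[0.04, 0, 0], [0, 0, 0]], [[0, 0, 0], [0, 0, 0]], [[0, 0, 0], [0, 0, 0]]])

```text
time_s: 16.3
position: [0.5923, 0.1136, 0.0585]
orientation: [0.0, 0.598, 0.802, -0.0]
wrist_force: [2.7, -5.0, -0.3]
finger_gap: 0.0113
grasp_force: 60.1
```

Request:
carry_out(commands=[[[0.04, 0, 0.01], [0, 0, 0]], [[0, 0, 0], [0, 0, 0]], [[0, 0, 0], [0, 0, 0]]])

```text
time_s: 16.55
position: [0.5923, 0.114, 0.0585]
orientation: [0.001, 0.598, 0.801, -0.001]
wrist_force: [2.2, -7.5, 1.2]
finger_gap: 0.0112
grasp_force: 60.7
```

Request:
carry_out(commands=[[[0.04, 0, 0], [0, 0, 0]], [[0, 0, 0], [0, 0, 0]], [[0, 0, 0], [0, 0, 0]]])

```text
time_s: 16.8
position: [0.5921, 0.1148, 0.0585]
orientation: [0.001, 0.598, 0.801, -0.001]
wrist_force: [2.1, -8.3, 0.9]
finger_gap: 0.0116
grasp_force: 60.7
```

```bash
python3 -c "
from h import *
rs()"
```

```text
t 16.80 rail x 0.0034 y -0.0001 z 0.0585 | f along -8.55 lat 0.31 up 0.91 torque [-2.0109 -0.5396 -0.0141]
t 16.8 pos [0.5921 0.1148 0.0585] shift units [0. 0. 0.] wf [ 2.1338 -8.2871  0.914 ]
turn units [0.0041 0.0282 0.0075]
```

Request:
carry_out(commands=[[[0.05, 0, 0], [0, 0, 0]], [[0, 0, 0], [0, 0, 0]], [[0, 0, 0], [0, 0, 0]], [[0, 0, 0], [0, 0, 0]], [[0, 0, 0], [0, 0, 0]], [[0, 0, 0], [0, 0, 0]]])

```text
time_s: 17.3
position: [0.5918, 0.1156, 0.0585]
orientation: [0.001, 0.598, 0.801, -0.001]
wrist_force: [3.5, -9.9, 1.2]
finger_gap: 0.0111
grasp_force: 60.6
```

Request:
carry_out(commands=[[[0, 0, 0], [0, 0, -0.5]], [[0, 0, 0], [0, 0, -0.5]], [[0, 0, 0], [0, 0, -0.5]], [[0, 0, 0], [0, 0, -0.5]]])

```text
time_s: 17.63
position: [0.593, 0.116, 0.0586]
orientation: [0.002, 0.525, 0.851, -0.0]
wrist_force: [7.4, -7.8, -2.5]
finger_gap: 0.0115
grasp_force: 59.8
```

```bash
python3 -c "
from h import *
rs()"
```

```text
t 17.63 rail x 0.0043 y -0.0013 z 0.0586 | f along -9.59 lat -4.91 up -2.51 torque [-1.9797 -1.704  -0.076 ]
t 17.6333 pos [0.593  0.116  0.0586] shift units [0. 0. 0.] wf [ 7.4295 -7.8017 -2.5111]
turn units [0.0254 0.0351 2.0301]
```

Request:
carry_out(commands=[[[0, -0.05, 0], [0, 0, -0.7]], [[0, 0, 0], [0, 0, -0.7]], [[0, 0, 0], [0, 0, -0.7]]])

```text
time_s: 17.88
position: [0.5921, 0.1155, 0.0587]
orientation: [0.002, 0.445, 0.896, -0.0]
wrist_force: [7.7, -8.1, -2.3]
finger_gap: 0.011
grasp_force: 59.9
```

```bash
python3 -c "
from h import *
rs()"
```

```text
t 17.88 rail x 0.0041 y -0.0003 z 0.0587 | f along -9.98 lat -5.04 up -2.28 torque [-1.8747 -1.6954 -0.0933]
t 17.8833 pos [0.5921 0.1155 0.0587] shift units [0. 0. 0.] wf [ 7.6631 -8.1363 -2.2812]
turn units [0.0282 0.0392 4.1392]
```

Request:
carry_out(commands=[[[0, 0, 0.03], [0, 0, -0.7]], [[0, 0, 0], [0, 0, -0.7]], [[0, 0, 0], [0, 0, -0.7]], [[0, 0, 0], [0, 0, -0.7]]])

```text
time_s: 18.22
position: [0.5927, 0.1158, 0.0585]
orientation: [0.003, 0.332, 0.943, 0.0]
wrist_force: [7.5, -6.4, 1.9]
finger_gap: 0.0115
grasp_force: 60.5
```

```bash
python3 -c "
from h import *
rs()"
```

```text
t 18.22 rail x 0.0042 y -0.0009 z 0.0585 | f along -8.27 lat -5.38 up 1.91 torque [-1.5597 -1.6595 -0.1938]
t 18.2167 pos [0.5927 0.1158 0.0585] shift units [0. 0. 0.] wf [ 7.5045 -6.4014  1.9121]
turn units [0.0392 0.0452 6.9406]
```

Request:
carry_out(commands=[[[0.03, 0.02, 0.01], [0, 0, -0.7]], [[0, 0, 0], [0, 0, -0.7]], [[0, 0, 0], [0, 0, -0.7]], [[0, 0, 0], [0, 0, -0.7]]])

```text
time_s: 18.55
position: [0.5927, 0.1162, 0.0585]
orientation: [0.003, 0.215, 0.977, -0.0]
wrist_force: [8.0, -8.5, 2.9]
finger_gap: 0.0113
grasp_force: 60.6
```

```bash
python3 -c "
from h import *
rs()"
```

```text
t 18.55 rail x 0.0046 y -0.0011 z 0.0585 | f along -10.41 lat -5.24 up 2.88 torque [-2.0198 -1.714  -0.2357]
t 18.55 pos [0.5927 0.1162 0.0585] shift units [0. 0. 0.] wf [ 7.9776 -8.49    2.8822]
turn units [0.0328 0.0619 9.7361]
```

Request:
carry_out(commands=[[[0, 0, 0], [0, 0, -0.7]], [[0, 0, 0], [0, 0, -0.7]], [[0, 0, 0], [0, 0, -0.7]], [[0, 0, 0], [0, 0, -0.7]]])

```text
time_s: 18.88
position: [0.5927, 0.1164, 0.0584]
orientation: [0.003, 0.094, 0.996, -0.001]
wrist_force: [7.3, -6.9, 2.6]
finger_gap: 0.0111
grasp_force: 60.7
```

```bash
python3 -c "
from h import *
rs()"
```

```text
t 18.88 rail x 0.0048 y -0.0011 z 0.0584 | f along -8.69 lat -5.02 up 2.60 torque [-1.773  -1.6596 -0.2457]
t 18.8833 pos [0.5927 0.1164 0.0584] shift units [0. 0. 0.] wf [ 7.2852 -6.9038  2.5972]
turn units [ 0.0275  0.0627 12.5356]
```

Request:
carry_out(commands=[[[0, 0, 0], [0, 0, -0.7]], [[0, 0, 0], [0, 0, -0.7]], [[0, 0, 0], [0, 0, -0.7]], [[0, 0, 0], [0, 0, -0.7]]])

```text
time_s: 19.22
position: [0.5927, 0.1166, 0.0584]
orientation: [0.003, -0.028, 1.0, -0.001]
wrist_force: [7.1, -6.5, 3.3]
finger_gap: 0.0113
grasp_force: 60.7
```

```bash
python3 -c "
from h import *
rs()"
```

```text
t 19.22 rail x 0.0050 y -0.0011 z 0.0584 | f along -8.30 lat -4.96 up 3.26 torque [-1.613  -1.6679 -0.3474]
t 19.2167 pos [0.5927 0.1166 0.0584] shift units [0. 0. 0.] wf [ 7.1138 -6.5485  3.2591]
turn units [ 0.0242  0.0641 15.3363]
```

Request:
carry_out(commands=[[[0, 0, 0], [0, 0, -0.7]], [[0, 0, 0], [0, 0, -0.7]], [[0, 0, 0], [0, 0, -0.7]], [[0, 0, 0], [0, 0, -0.6]], [[0, 0, 0], [0, 0, 0]], [[0, 0, 0], [0, 0, 0]], [[0, 0, 0], [0, 0, 0]]])

```text
time_s: 19.8
position: [0.5925, 0.1167, 0.0584]
orientation: [0.002, -0.144, 0.99, -0.001]
wrist_force: [7.6, -7.1, 3.5]
finger_gap: 0.0114
grasp_force: 60.6
```

Run:
```python
from h import *
import cv2
rs()
S=env.snapshot("scene")["pixels"][:,:,::-1]
cv2.imwrite("pics/g3.png",cv2.resize(S[120:220,240:340],(560,560),interpolation=cv2.INTER_CUBIC))
```

```text
t 19.80 rail x 0.0052 y -0.0010 z 0.0584 | f along -8.96 lat -5.26 up 3.48 torque [-1.4947 -1.569  -0.0147]
t 19.8 pos [0.5925 0.1167 0.0584] shift units [0. 0. 0.] wf [ 7.5851 -7.096   3.4757]
turn units [ 0.0183  0.065  18.009 ]
```

View pics/g3.png

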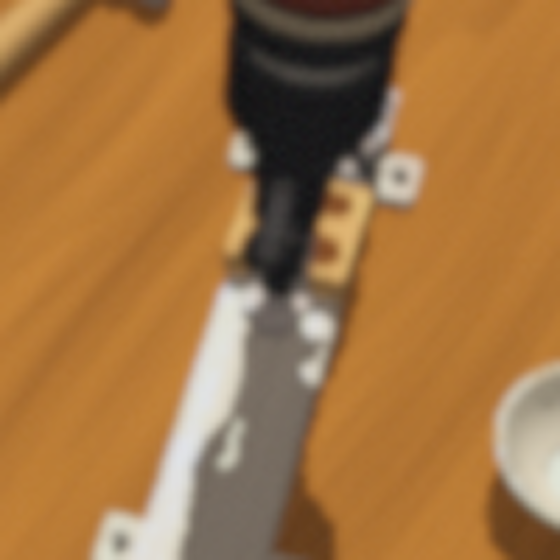

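The picture shows the gripper at (280,230) with its fingers now in line along the rail, so the wing is crosswise. The block at (330,230) lies square, and the bowl is untouched. I'll take the arm's load off before opening.

Request:
carry_out(commands=[[[-0.02, -0.03, 0], [0, 0, 0]], [[-0.02, 0, 0], [0, 0, 0]], [[0, 0, 0], [0, 0, 0]]])

```text
time_s: 20.1
position: [0.5926, 0.1167, 0.0584]
orientation: [0.002, -0.144, 0.99, -0.001]
wrist_force: [3.3, -4.6, 7.1]
finger_gap: 0.011
grasp_force: 61.3
```

```bash
python3 -c "
from h import *
rs()"
```

```text
t 20.10 rail x 0.0051 y -0.0011 z 0.0584 | f along -5.34 lat -1.83 up 7.12 torque [-1.148  -0.7204  0.0228]
t 20.1 pos [0.5926 0.1167 0.0584] shift units [0. 0. 0.] wf [ 3.2668 -4.6002  7.1219]
turn units [ 0.0135  0.0399 18.0127]
```

Request:
carry_out(commands=[[[-0.02, -0.03, -0.02], [0, 0, 0]], [[0, 0, 0], [0, 0, 0]], [[0, 0, 0], [0, 0, 0]]])

```text
time_s: 20.35
position: [0.5927, 0.1166, 0.0584]
orientation: [0.001, -0.144, 0.99, 0.0]
wrist_force: [4.2, -3.1, 5.5]
finger_gap: 0.011
grasp_force: 61.0
```

```bash
python3 -c "
from h import *
rs()"
```

```text
t 20.35 rail x 0.0050 y -0.0011 z 0.0584 | f along -4.20 lat -3.13 up 5.53 torque [-0.6671 -0.9248 -0.0136]
t 20.35 pos [0.5927 0.1166 0.0584] shift units [0. 0. 0.] wf [ 4.194  -3.1393  5.5303]
turn units [ 0.016   0.0203 18.0162]
```

Request:
carry_out(commands=[[[-0.02, -0.03, -0.02], [0, 0, 0]], [[0, 0, 0], [0, 0, 0]], [[0, 0, 0], [0, 0, 0]]])

```text
time_s: 20.6
position: [0.5926, 0.1164, 0.0584]
orientation: [0.0, -0.144, 0.99, 0.0]
wrist_force: [4.7, 0.9, 1.6]
finger_gap: 0.0112
grasp_force: 60.7
```

Request:
carry_out(commands=[[[0, 0, 0], [0, 0, 0]], [[0, 0, 0], [0, 0, 0]], [[0, 0, 0], [0, 0, 0]], [[0, 0, 0], [0, 0, 0]], [[0, 0, 0], [0, 0, 0]], [[0, 0, 0], [0, 0, 0]]], gripper=45)

```text
time_s: 21.1
position: [0.592, 0.1159, 0.0581]
orientation: [-0.0, -0.144, 0.99, 0.0]
wrist_force: [0.7, 0.1, -0.1]
finger_gap: 0.0447
grasp_force: 0.0
```

Request:
carry_out(commands=[[[0, 0, -0.3], [0, 0, 0]], [[0, 0, -0.6], [0, 0, 0]], [[0, 0, -0.9], [0, 0, 0]], [[0, 0, -0.9], [0, 0, 0]], [[0, 0, -0.9], [0, 0, 0]], [[0, 0, -0.9], [0, 0, 0]], [[0, 0, -0.9], [0, 0, 0]], [[0, 0, 0], [0, 0, 0]], [[0, 0, 0], [0, 0, 0]]])

```text
time_s: 21.85
position: [0.5932, 0.1159, 0.1951]
orientation: [0.002, -0.144, 0.99, -0.0]
wrist_force: [0.1, -1.3, 0.7]
finger_gap: 0.0451
grasp_force: 0.0
```

Run:
```python
from h import *
import cv2
rs()
S=env.snapshot("scene")["pixels"][:,:,::-1];T=env.snapshot("top")["pixels"][:,:,::-1]
f=lambda a:cv2.resize(a,(399,399),interpolation=cv2.INTER_CUBIC)
cv2.imwrite("pics/g4.png",np.hstack([f(T[140:260,100:220]),f(S[120:220,240:340])]))
```

```text
t 21.85 rail x 0.0042 y -0.0014 z 0.1951 | f along -1.29 lat 0.23 up 0.72 torque [ 0.0258  0.0186 -0.039 ]
t 21.85 pos [0.5932 0.1159 0.1951] shift units [0. 0. 0.] wf [ 0.1407 -1.3022  0.7191]
turn units [ 0.0204  0.0325 18.0176]
```

View pics/g4.png

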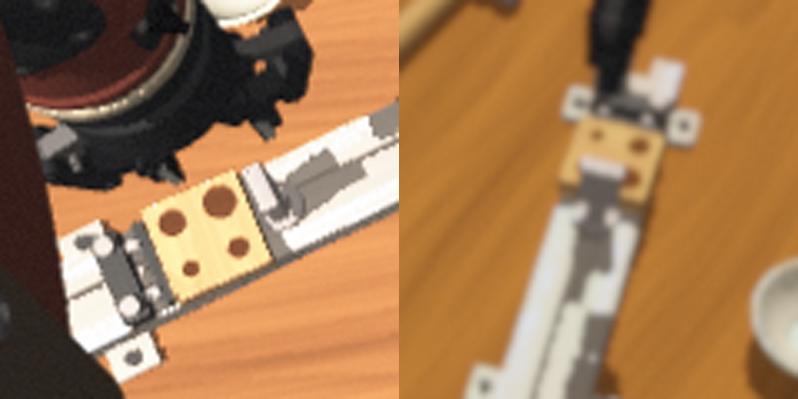

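The stud stands upright and crosswise at (265,190) in the left half. The block at (205,235) is square against the stop at (130,275), and the gripper is clear of everything. I'm handing in the job.

```bash
python3 -c "
from station import env
print(env.close_job())"
```

```text
the job is handed in; nothing more can be done
None
```

The stud is locked crosswise in the rail with the block clamped against the end stop, after a push that read about 10 N at the wrist, and the gripper is open and clear; the job is handed in at about 22 s, but no verdict was returned.

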